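Square two cover plates in a corner jig

TASK

Lay the thick plate flat in the corner jig and push it home so that it is flush against both fences, then lay the thin plate with the hole on top of it, squared flush against the same two fences. Set the plates down rather than dropping them, and leave the other things on the bench where they are.

Things in the scene. Friction and masses are not known exactly. Their poses are not given: they have to be found in the camera images.
- thick_center (a point): Centre (half-way up) of the thick plate: loose plain aluminium bar plate without a hole, 160 mm long (its x) by 56 mm wide (its y) by 20 mm thick (its z, up), about 0.45 kg. Starts flat on the bench, so its centre is 10 mm above the bench. Either end may face the end fence.
- thin_center (a point): Centre (half-way up) of the thin plate: loose aluminium plate with one round 31 mm through hole centred 48 mm from the plate's centre towards its +x end, 160 mm long (x) by 56 mm wide (y) by 10 mm thick (z, up), about 0.22 kg. Starts flat on the bench, so its centre is 5 mm above the bench. Either end may face the end fence.
- jig_corner (a point): Inside corner of the fixed corner jig, on its base's upper face (10 mm above the bench), where the inner faces of the two fences meet. x runs along the long fence away from the corner, y along the end fence away from it, z up. A plate lying home has its length along x and its centre at x = 80, y = 28 mm; z = 10 mm for the thick plate, 25 mm for the thin one on top of it.
- long_fence (a point): Middle of the long fence's inner face at base height, 80 mm from jig_corner, axes as jig_corner. Dark steel, 36 mm high above the base, 12 mm thick, lying at y < 0, in two lengths: 40 to 80 mm either side of this point. The 80 mm between them is an open gap, where a gripper finger fits down to the base.
- end_fence (a point): Middle (22 mm along y from jig_corner) of the end fence's inner face at base height, axes as jig_corner. Dark steel, 36 mm high above the base, 12 mm thick, lying at x < 0, 68 mm long. The plywood base (215 x 130 x 10 mm) is open on the other two sides and runs on to x = 195 and y = 110 mm from jig_corner.
- filter: Bystander: loose brass housing with two steel connectors, 100 x 60 x 45 mm, beyond the work; origin at the centre of its underside.
- meter: Bystander: loose yellow handheld meter, 170 x 85 x 45 mm, lying to the right; origin at the centre of its underside.
- driver: Bystander: loose screwdriver lying beyond the work; origin under its middle.
- bin: Bystander: loose open blue parts bin, 150 x 100 x 60 mm, to the left; origin at the centre of its underside.

How it is judged:
By the outcome, as a careful person would: the job done as asked, in the order asked, and still so for the second after the job is handed in, with the robot touching nothing.
It also fails if it takes over 58 s, if anything falls off the work surface, if the arm or the gripper's body presses on something with over 40 N, if the wrist force passes 120 N, or if a joint passes its speed limit or range.

ROBOT

A 6-joint arm with a two-finger parallel gripper is mounted at the origin on the work surface. World frame = base frame: x ahead of the robot, y to its left, z up, the work surface at z = 0. Lengths are in m, angles in rad, forces in N, time in s.
With the tool pointing down it reaches from about 0.275 to 0.825 m from the base axis. Payload 4.9 kg.
Tool frame: the origin (TCP) lies midway between the tips of the shut fingers; the grasp point (between the pads) lies 19 mm behind it (bot.grip_depth is the distance from the TCP to the grasp point, in m); y points along the fingers, x is the direction in which the jaws open and shut, and the axes are right-handed (so a half turn about y gives the same grasp; the last joint's range is limited). The gripper opens to 85 mm and grips with 20 to 120 N. Pads are 22 mm wide; open, the fingers measure 114 mm over their backs; the gripper's body (76 mm by 85 mm) begins 54 mm behind the grasp point. The pads swing forward as they close: fully open they stand 13 mm farther back than shut.
Start: joints at [1.065, 0.326, -0.193, 1.052, 0, 1.437], TCP at [0.2, 0.512, 0.231] pointing down, gripper open.
Joint ranges: [-2.65, 2.65], [-0.97, 1.79], [-1.3, 1.35], [-1.93, 2.1], [-1.47, 1.37], [-3.14, 3.14]. Speed limits (rad/s): [2.57, 2.57, 3.14, 3.14, 3.14, 3.14].

INTERFACE

Orientations are given as a unit quaternion [w, x, y, z].
In Python, from cell import bot gives the robot as it stands. Calls block until the motion is done:
- bot.move_pose(position, orientation): joint-space move of the TCP to a pose.
- bot.move_linear(position, speed=0.15, rotation=None, until_force=None): straight line of the TCP; rotation=None keeps the orientation; speed is the mean speed in m/s. With until_force (N) it stops when the force on the tool has changed by that much, and returns True; else False.
- bot.goto_joints(angles): joint-space move.
- bot.set_gripper(opening, grasp_force=None): opening from 0.0 (shut) to 1.0 (fully open); grasp_force is the grip in N (None keeps the last); returns when the fingers have stopped.
- bot.wait(seconds).
- bot.solve_ik(position, orientation): joint angles nearest the present ones, or None.
- bot.camera(name): name is "side" or "top" or "wrist"; returns the picture (400x640x3 uint8, red, green, blue); there is no depth.
- bot.calibration(name): a dict with "mtx" (3x3 intrinsics, pixels), "k1" (the pictures are not rectified: a ray, as slopes to the right and down, at radius r is drawn at 1 + k1 r^2 times it, then the intrinsics apply), "extrinsics" (4x4, takes a point from world to camera coordinates); the wrist camera has in their place "hand_eye" (4x4, takes a point from camera to tool coordinates, whose origin is the TCP and whose axes are the tool frame's). Camera axes: x right, y down, z forward; pixel columns grow to the right and rows downward; lengths in m; the calibration is good to about 2 mm. A picture is of the moment at which its call begins: read the wrist's pose just before it. calibration takes no time and is no camera call.
A pose or a line that the arm cannot do raises bot.PlanningError and nothing moves.
- bot.close_job(): hands the job in, once; it reports no verdict.
Trained networks look in the newest picture that a camera, given by its name, has taken for a name from the list of things; names that differ only in an ending like _2 or _b are one class to them, and where a whole thing is asked for, a point or a joint stands for the part that bears it (a point fixed in the world has none). Each returns a list of dicts, best first, with "confidence" (0 to 1); they miss things now and then, are a little off and sometimes report something else, mostly with a low value. They report only what shows in the picture. A call takes as long as a camera call.
- bot.search_frame(camera, thing): "bbox" ([left, top, width, height] in pixels, round what is visible of it).
Readings, each from a call of its own:
- bot.read_clock(): time.
- bot.read_joint_positions(): joint angles.
- bot.read_joint_vel(): joint speeds.
- bot.read_joint_efforts(): joint torques, N m.
- bot.read_position(): TCP position.
- bot.read_tool_rot(): TCP orientation.
- bot.read_ft_force(): force on the tool from outside, world axes, zero at the start.
- bot.read_moment(): the same for the moment, N m.
- bot.read_gripper_width(): opening from 0.0 (shut) to 1.0 (fully open).
Only numpy, scipy, OpenCV 4.12 (cv2) and the standard library are available. Lean on these libraries where they do the work, as an engineer would, in place of code of your own. Each camera call takes 0.05 s, during which the arm holds its last target.

## Working session

There is one attempt and no reset: what is moved stays moved. The work goes in short steps, each a Python script; the robot and the scene stay as the last script left them, time stands still between calls to the robot, and variables do not carry over. Pictures are saved under pics/ and viewed, and the job is handed in when it is done.

```bash
ls; mkdir -p pics; python3 - <<'E'
from cell import bot
import cv2
print(bot.read_clock())
for n in("top","side","wrist"):
    im=bot.camera(n); cv2.imwrite(f"pics/{n}0.png",im[:,:,::-1])
    c=bot.calibration(n); print(n,{k:(v.round(4).tolist() if hasattr(v,'round') and hasattr(v,'tolist') else v) for k,v in c.items()})
    if n!="wrist":
        for t in["thick_center","thin_center","jig_corner","long_fence","filter","meter","driver","bin"]:
            try: print(t,bot.search_frame(n,t)[:2])
            except Exception as e: print(t,e)
print(bot.read_clock(),bot.read_tool_rot(),bot.grip_depth)
E
```

```text
pics
0.0
top {'mtx': [[466.5858, 0.0, 323.9521], [0.0, 466.5858, 196.3127], [0.0, 0.0, 1.0]], 'k1': -0.12116933854618323, 'extrinsics': [[0.086, -0.9963, 0.0017, -0.0362], [-0.974, -0.0844, -0.2104, 0.563], [0.2098, 0.0164, -0.9776, 1.7091], [0.0, 0.0, 0.0, 1.0]]}
thick_center [{'bbox': [261.8, 173.1, 22.3, 44.2], 'confidence': 0.95}]
thin_center [{'bbox': [379.0, 203.3, 16.2, 45.7], 'confidence': 0.71}]
jig_corner [{'bbox': [297.7, 176.2, 41.5, 61.5], 'confidence': 0.95}]
long_fence [{'bbox': [297.2, 179.3, 44.5, 54.5], 'confidence': 0.66}]
filter [{'bbox': [344.9, 130.8, 23.3, 30.7], 'confidence': 0.73}]
meter [{'bbox': [451.4, 208.9, 33.3, 48.7], 'confidence': 0.6}]
driver [{'bbox': [296.4, 125.7, 6.2, 25.3], 'confidence': 0.72}]
bin [{'bbox': [168.3, 185.7, 27.9, 37.2], 'confidence': 0.66}]
side {'mtx': [[395.4839, 0.0, 314.7443], [0.0, 395.4839, 197.5907], [0.0, 0.0, 1.0]], 'k1': -0.07355986750120708, 'extrinsics': [[-0.9962, -0.0854, -0.0162, 0.5813], [-0.0416, 0.6318, -0.774, 0.0705], [0.0764, -0.7704, -0.6329, 1.2591], [0.0, 0.0, 0.0, 1.0]]}
thick_center [{'bbox': [284.6, 251
[... 178 characters left out ...]
long_fence [{'bbox': [294.6, 190.3, 72.7, 46.5], 'confidence': 0.69}, {'bbox': [326.1, 112.7, 45.6, 25.1], 'confidence': 0.3}]
filter [{'bbox': [242.3, 174.1, 35.4, 27.8], 'confidence': 0.56}]
meter [{'bbox': [329.4, 115.3, 41.3, 21.2], 'confidence': 0.98}]
driver [{'bbox': [219.0, 230.1, 52.3, 10.4], 'confidence': 0.82}]
bin [{'bbox': [295.4, 343.5, 73.5, 56.4], 'confidence': 0.79}]
wrist {'mtx': [[343.7293, 0.0, 317.0772], [0.0, 343.7293, 195.2769], [0.0, 0.0, 1.0]], 'k1': -0.0520566824967838, 'hand_eye': [[1.0, -0.0009, -0.0003, 0.0009], [0.0, -0.3163, 0.9487, -0.1433], [-0.001, -0.9487, -0.3163, 0.0821], [0.0, 0.0, 0.0, 1.0]]}
0.95 [-0.58378391  0.58379582  0.39899399 -0.39897693] 0.0187
```

View images.

```bash
python3 - <<'E'
import cv2
a=cv2.imread("pics/top0.png")[110:270,150:500]; cv2.imwrite("pics/top0c.png",cv2.resize(a,None,fx=2.28,fy=2.28,interpolation=cv2.INTER_CUBIC))
a=cv2.imread("pics/side0.png")[100:300,200:400]; cv2.imwrite("pics/side0c.png",cv2.resize(a,None,fx=3,fy=3,interpolation=cv2.INTER_CUBIC))
E
```

```text
(no output)
```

View pics/top0c.png

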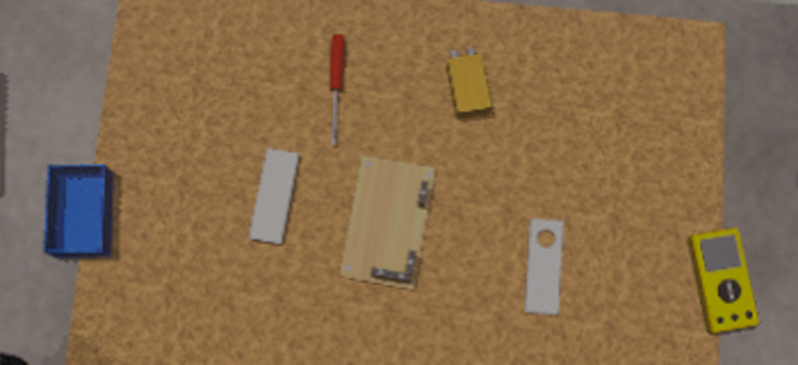

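View pics/side0c.png

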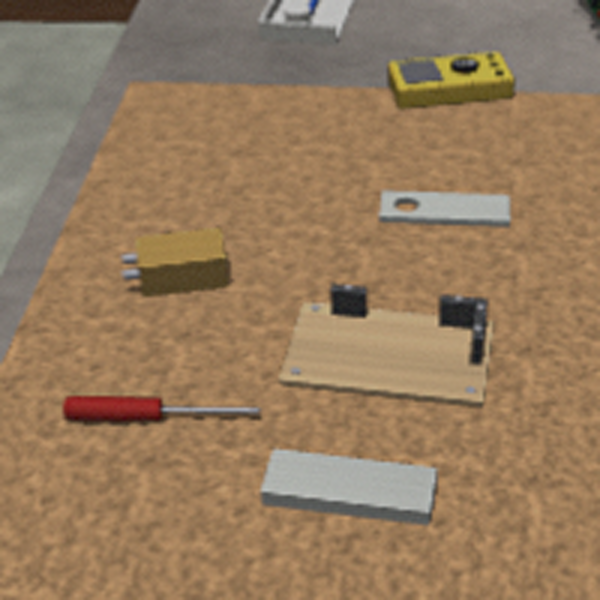

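View pics/wrist0.png

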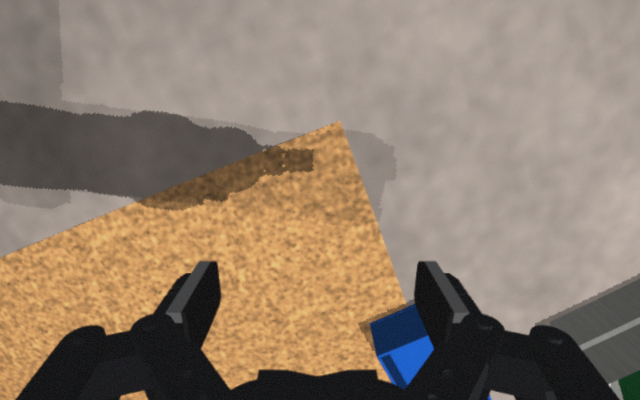

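```bash
cat > h.py <<'E'
import numpy as np, cv2
from scipy.spatial.transform import Rotation as R
from cell import bot
def und(c,px):
    K=np.array(c["mtx"]);p=np.atleast_2d(px).astype(float)
    d=(p-K[:2,2])/K[0,0]; s=d.copy()
    for _ in range(20): s=d/(1+c["k1"]*(s**2).sum(1,keepdims=True))
    return s
def pose(): # tool pose world
    q=np.array(bot.read_tool_rot());T=np.eye(4);T[:3,:3]=R.from_quat(q[[1,2,3,0]]).as_matrix();T[:3,3]=bot.read_position();return T
def camT(name,T=None): # cam->world
    c=bot.calibration(name)
    return np.linalg.inv(np.array(c["extrinsics"])) if name!="wrist" else T@np.array(c["hand_eye"])
def toworld(name,px,z,T=None):
    c=bot.calibration(name);s=und(c,px);M=camT(name,T)
    d=np.c_[s,np.ones(len(s))]@M[:3,:3].T;o=M[:3,3]
    return o+d*((z-o[2])/d[:,2])[:,None]
def topx(name,P,T=None):
    c=bot.calibration(name);M=np.linalg.inv(camT(name,T));K=np.array(c["mtx"])
    q=np.atleast_2d(P)@M[:3,:3].T+M[:3,3];s=q[:,:2]/q[:,2:];s=s*(1+c["k1"]*(s**2).sum(1,keepdims=True))
    return s*K[0,0]+K[:2,2]
def quat(yaw,flip=0):
    # tool y=-z world, tool x (jaw axis) at angle yaw in the xy plane
    a=yaw+flip*np.pi;x=np.array([np.cos(a),np.sin(a),0]);y=np.array([0,0,-1.]);z=np.cross(x,y)
    q=R.from_matrix(np.c_[x,y,z]).as_quat();return [float(v) for v in q[[3,0,1,2]]]
def jig(corner,yaw,x,y,z): # jig mm -> world (z above base)
    c,s=np.cos(yaw),np.sin(yaw);return [corner[0]+(c*x-s*y)/1e3,corner[1]+(s*x+c*y)/1e3,.01+z/1e3]
E
python3 - <<'E'
from h import *
f=2.28;o=[150,110]
def w(name,pts,f,o,z): return toworld(name,np.array(pts)/f+o,z).round(3).tolist()
print("thick",w("top",[[268,150],[299,153],[282,243],[251,240]],f,o,.02))
print("thin",w("top",[[531,220],[563,221],[558,314],[526,312],[546,238]],f,o,.01))
print("base",w("top",[[362,157],[434,167],[414,288],[342,277]],f,o,.01))
s=[200,100]
print("thick s",w("side",[[274,450],[437,467],[431,510],[265,493]],3,s,.02))
print("thin s",w("side",[[382,192],[509,196],[510,220],[381,218]],3,s,.01))
print("base s",w("side",[[305,304],[492,320],[483,400],[282,380]],3,s,.01))
T=pose();print(T.round(3))
for p in([.45,.1,.25],[.4,.05,.25],[.35,.0,.3],[.45,0,.3]):
  for fl in(0,1):
    q=bot.solve_ik(p,quat(np.pi/2,fl)); print(p,fl,None if q is None else np.round(q,2))
E
```

```text
thick [[0.636, 0.241, 0.02], [0.635, 0.187, 0.02], [0.476, 0.199, 0.02], [0.477, 0.252, 0.02]]
thin [[0.554, -0.219, 0.01], [0.557, -0.274, 0.01], [0.398, -0.274, 0.01], [0.397, -0.22, 0.01], [0.525, -0.246, 0.01]]
base [[0.64, 0.079, 0.01], [0.633, -0.046, 0.01], [0.421, -0.029, 0.01], [0.429, 0.093, 0.01]]
thick s [[0.635, 0.195, 0.02], [0.477, 0.206, 0.02], [0.481, 0.259, 0.02], [0.636, 0.25, 0.02]]
thin s [[0.558, -0.264, 0.01], [0.398, -0.266, 0.01], [0.398, -0.214, 0.01], [0.556, -0.208, 0.01]]
base s [[0.631, -0.038, 0.01], [0.422, -0.024, 0.01], [0.433, 0.102, 0.01], [0.641, 0.087, 0.01]]
[[ 0.363  0.    -0.932  0.2  ]
 [ 0.932 -0.     0.363  0.512]
 [ 0.    -1.    -0.     0.231]
 [ 0.     0.     0.     1.   ]]
[0.45, 0.1, 0.25] 0 [ 0.06  0.15 -0.38  1.04  0.    0.06]
[0.45, 0.1, 0.25] 1 [ 0.06  0.15 -0.38  1.04  0.   -3.08]
[0.4, 0.05, 0.25] 0 [-0.06  0.04 -0.5   1.03  0.   -0.06]
[0.4, 0.05, 0.25] 1 [-0.06  0.04 -0.5   1.03  0.    3.08]
[0.35, 0.0, 0.3] 0 [-0.21 -0.1  -0.5   1.17  0.   -0.21]
[0.35, 0.0, 0.3] 1 [-0.21 -0.1  -0.5   1.17  0.    2.93]
[0.45, 0, 0.3] 0 [-0.16  0.1  -0.31  1.17  0.   -0.16]
[0.45, 0, 0.3] 1 [-0.16  0.1  -0.31  1.17  0.    2.98]
```

```bash
python3 - <<'E'
from h import *
t=bot.read_clock()
bot.move_pose([.40,.06,.26],quat(np.pi/2)); print(bot.read_clock()-t)
T=pose();np.save("T1.npy",T);im=bot.camera("wrist");cv2.imwrite("pics/w1.png",im[:,:,::-1])
for n in["thick_center","thin_center","jig_corner"]: print(n,bot.search_frame("wrist",n)[:2])
cv2.imwrite("pics/w1a.png",cv2.resize(im[60:300,:330,::-1],None,fx=2.4,fy=2.4,interpolation=cv2.INTER_CUBIC))
cv2.imwrite("pics/w1b.png",cv2.resize(im[60:300,310:,::-1],None,fx=2.4,fy=2.4,interpolation=cv2.INTER_CUBIC))
E
```

```text
1.8
thick_center [{'bbox': [407.2, 212.8, 73.5, 113.4], 'confidence': 0.8}]
thin_center [{'bbox': [41.4, 152.1, 70.8, 123.0], 'confidence': 0.83}]
jig_corner [{'bbox': [241.8, 171.6, 109.8, 153.3], 'confidence': 0.69}]
```

View pics/w1a.png

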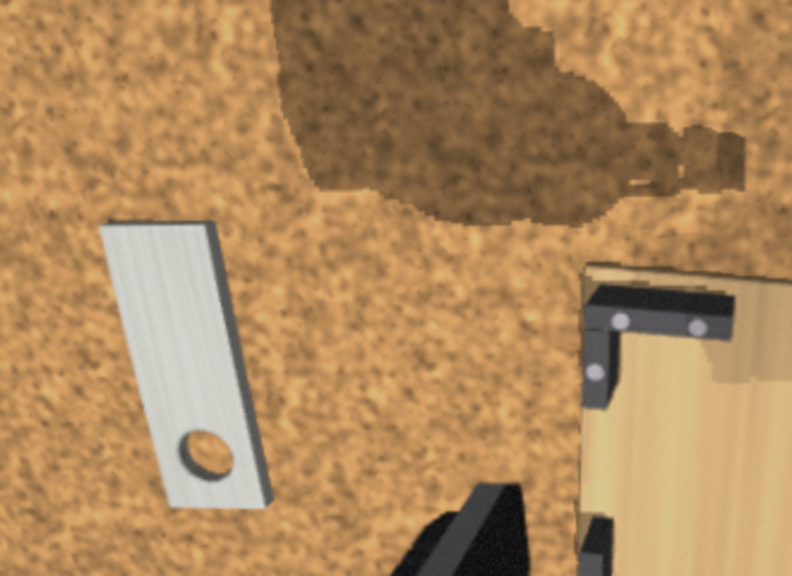

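View pics/w1b.png

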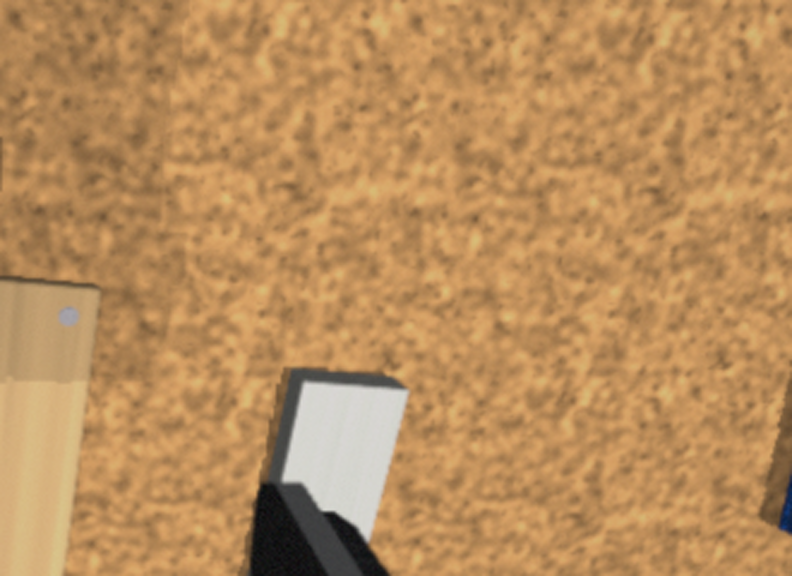

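```bash
python3 - <<'E'
from h import *
bot.move_pose([.60,.10,.26],quat(np.pi/2)); print(bot.read_clock())
T=pose();np.save("T2.npy",T);im=bot.camera("wrist");cv2.imwrite("pics/w2.png",im[:,:,::-1])
for n in["thick_center","jig_corner","long_fence","end_fence"]: print(n,bot.search_frame("wrist",n)[:2])
cv2.imwrite("pics/w2a.png",cv2.resize(im[60:300,180:500,::-1],None,fx=2.5,fy=2.5,interpolation=cv2.INTER_CUBIC))
E
```

```text
3.7833
thick_center [{'bbox': [391.0, 39.8, 80.5, 150.4], 'confidence': 0.68}]
jig_corner [{'bbox': [189.3, 0.9, 131.0, 193.2], 'confidence': 0.78}]
long_fence [{'bbox': [389.4, 40.9, 81.9, 149.7], 'confidence': 0.33}]
end_fence [{'bbox': [189.0, 0.0, 133.1, 191.9], 'confidence': 0.66}]
```

View pics/w2a.png

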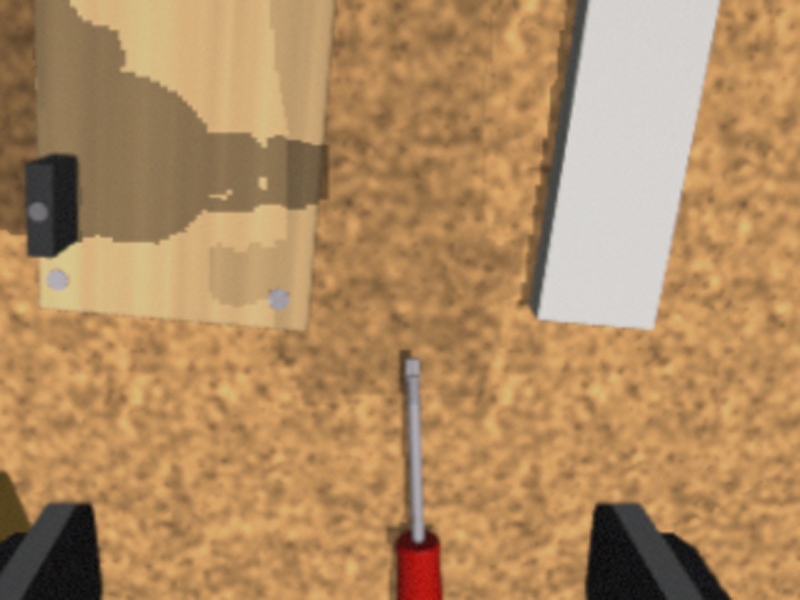

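```bash
python3 - <<'E'
import cv2
im=cv2.imread("pics/w2.png")
cv2.imwrite("pics/w2b.png",cv2.resize(im[0:200,180:500],None,fx=2.5,fy=2.5,interpolation=cv2.INTER_CUBIC))
E
```

```text
(no output)
```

View pics/w2b.png

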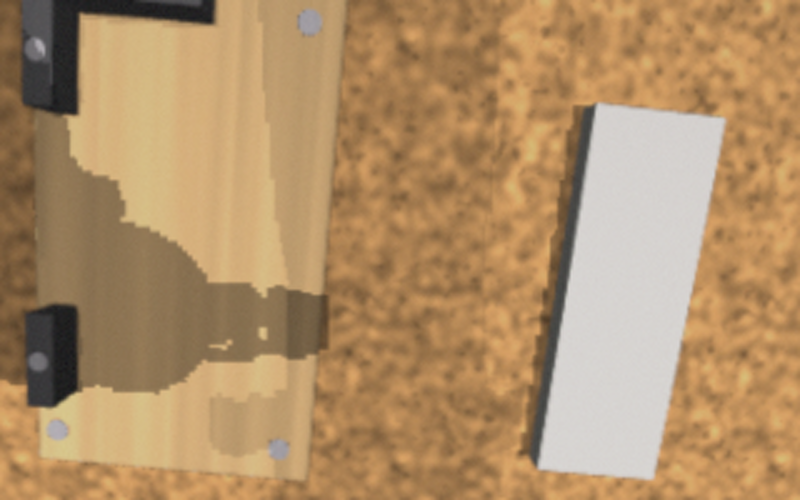

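```bash
python3 - <<'E'
from h import *
from scipy.optimize import least_squares
T1,T2=np.load("T1.npy"),np.load("T2.npy")
f2=lambda p:np.array(p)/2.5+[180,0]
f1=lambda p:np.array(p)/2.4+[0,60]
th=toworld("wrist",f2([[597,104],[724,118],[655,478],[539,469]]),.02,T2)
print("thick",th.round(4).tolist())
jw=np.r_[toworld("wrist",f2([[80,12],[78,113],[77,306],[75,387],[42,458],[307,480]]),.01,T2),
         toworld("wrist",f1([[587,266]]),.01,T1)]
jm=np.array([[0,0],[40,0],[120,0],[160,0],[195,-20],[195,110],[-20,-20]])/1e3
tn=toworld("wrist",f1([[101,226],[207,223],[267,507],[172,507],[206,455]]),.01,T1)
print("thin",tn.round(4).tolist())
def fit(m,w):
    g=lambda p:np.c_[p[0]+np.cos(p[2])*m[:,0]-np.sin(p[2])*m[:,1],p[1]+np.sin(p[2])*m[:,0]+np.cos(p[2])*m[:,1]]-w[:,:2]
    r=least_squares(lambda p:g(p).ravel(),[*w[:,:2].mean(0),0]);return r.x,g(r.x)
for n,m,w in(("jig",jm,jw),("thick",np.array([[-80,-28],[-80,28],[80,28],[80,-28]])/1e3,th),("thin",np.array([[-80,-28],[-80,28],[80,28],[80,-28],[48,0]])/1e3,tn)):
    p,e=fit(m,w);print(n,p.round(4),"res mm",(e*1e3).round(1).tolist());np.save(n+".npy",p)
E
```

```text
thick [[0.4767, 0.2066, 0.02], [0.4813, 0.2608, 0.02], [0.6395, 0.2482, 0.02], [0.635, 0.1928, 0.02]]
thin [[0.3973, -0.2688, 0.01], [0.3964, -0.2124, 0.01], [0.5562, -0.2129, 0.01], [0.5572, -0.2689, 0.01], [0.5243, -0.2411, 0.01]]
jig [ 0.4398 -0.0075 -0.0916] res mm [[0.2, 0.3], [0.6, 0.6], [-1.3, 0.9], [1.2, 1.6], [-0.2, -2.2], [0.5, 0.3], [-1.0, -1.5]]
thick [ 0.5581  0.2271 -0.083 ] res mm [[-0.6, -0.8], [-0.6, 0.9], [0.7, 0.2], [0.5, -0.3]]
thin [ 0.4767 -0.2408 -0.    ] res mm [[-0.6, 0.0], [0.3, -0.4], [0.5, 0.1], [-0.5, 0.0], [0.4, 0.3]]
```

```bash
python3 - <<'E'
from h import *
p=np.load("thick.npy");q=quat(p[2]+np.pi/2)
bot.set_gripper(.8,40); print(bot.read_clock(),bot.read_gripper_width())
bot.move_pose([p[0],p[1],.09],q); print(bot.read_clock())
print(bot.move_linear([p[0],p[1],.0],speed=.08,until_force=12),bot.read_position(),bot.read_ft_force(),bot.read_clock())
bot.set_gripper(.3,40);print(bot.read_gripper_width()*85,bot.read_ft_force(),bot.read_clock())
bot.move_linear([p[0],p[1],.08],speed=.12);print(bot.read_gripper_width()*85,bot.read_ft_force(),bot.read_clock())
im=bot.camera("wrist");cv2.imwrite("pics/w3.png",im[:,:,::-1])
E
```

```text
4.35 0.798918420723694
5.225
False [0.55868244 0.22726912 0.00059587] [-0.25825232  0.76102556  0.15512391] 6.5
54.900565247028226 [-0.31628185 -2.45614151  6.08076129] 6.7667
54.73942971745085 [-0.29513788  0.67816566 -5.02699152] 7.5833
```

View pics/w3.png

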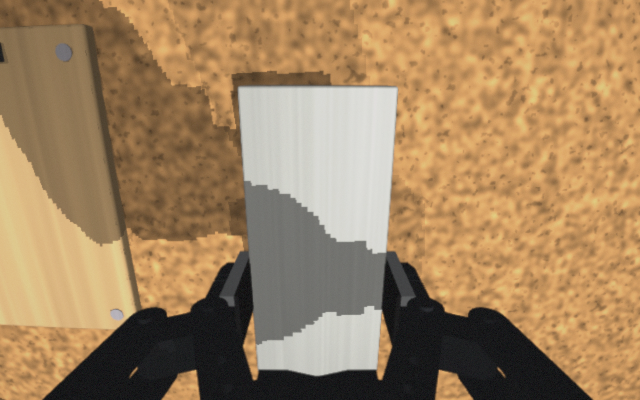

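```bash
python3 - <<'E'
from h import *
j=np.load("jig.npy");q=quat(j[2]+np.pi/2)
a=jig(j,j[2],85,32.5,70);bot.move_pose(a,q);print(bot.read_clock())
im=bot.camera("wrist");cv2.imwrite("pics/w4.png",im[:,:,::-1])
b=jig(j,j[2],85,32.5,7);print(bot.move_linear(b,speed=.1,until_force=12),bot.read_position(),bot.read_clock())
b=jig(j,j[2],85,32.5,-2);print(bot.move_linear(b,speed=.02,until_force=5),bot.read_position(),bot.read_ft_force(),bot.read_clock())
im=bot.camera("wrist");cv2.imwrite("pics/w5.png",im[:,:,::-1])
E
```

```text
8.4917
False [0.52794347 0.01735922 0.01733153] 9.325
True [0.52811306 0.01703176 0.0109495 ] [ 0.6213784 -0.1593774  5.1944188] 9.7083
```

View pics/w5.png

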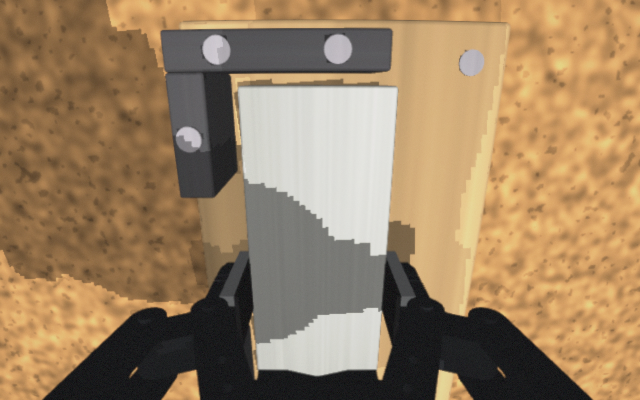

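```bash
cat >> h.py <<'E'
J=np.load("jig.npy")
def rel(dx,dy,dz,speed,f=None):
    "relative move in jig axes, mm"
    p=bot.read_position();c,s=np.cos(J[2]),np.sin(J[2])
    r=bot.move_linear([p[0]+(c*dx-s*dy)/1e3,p[1]+(s*dx+c*dy)/1e3,p[2]+dz/1e3],speed=speed,until_force=f)
    e=np.array(bot.read_position())-p
    print("rel",r,"moved",((c*e[0]+s*e[1])*1e3).round(1),((-s*e[0]+c*e[1])*1e3).round(1),(e[2]*1e3).round(1),"F",np.round(bot.read_ft_force(),1),"t",round(bot.read_clock(),2));return r
def shot(n): cv2.imwrite(f"pics/{n}.png",bot.camera("wrist")[:,:,::-1])
E
python3 - <<'E'
from h import *
bot.set_gripper(.8);print(bot.read_gripper_width(),np.round(bot.read_ft_force(),1),bot.read_clock())
rel(0,-16,0,.025,10)
shot("w6")
E
```

```text
0.796266176504889 [ 0.5  0.5 -0. ] 10.0417
rel True moved -0.4 -12.2 -0.4 F [0.9 1.5 0.8] t 10.61
```

View pics/w6.png

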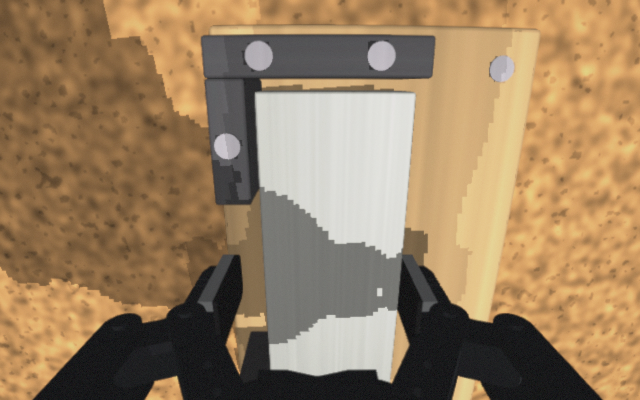

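```bash
python3 - <<'E'
from h import *
rel(0,-6,0,.012,14)
rel(0,-3,0,.01,14)
shot("w7")
im=cv2.imread("pics/w7.png");cv2.imwrite("pics/w7a.png",cv2.resize(im[20:270,190:440],None,fx=2.4,fy=2.4,interpolation=cv2.INTER_CUBIC))
E
```

```text
rel True moved -0.4 0.2 -0.5 F [0.5 0.7 0.2] t 11.07
rel False moved 0.0 -0.1 -0.2 F [ 2.4 10.  -0.8] t 11.53
```

View pics/w7a.png

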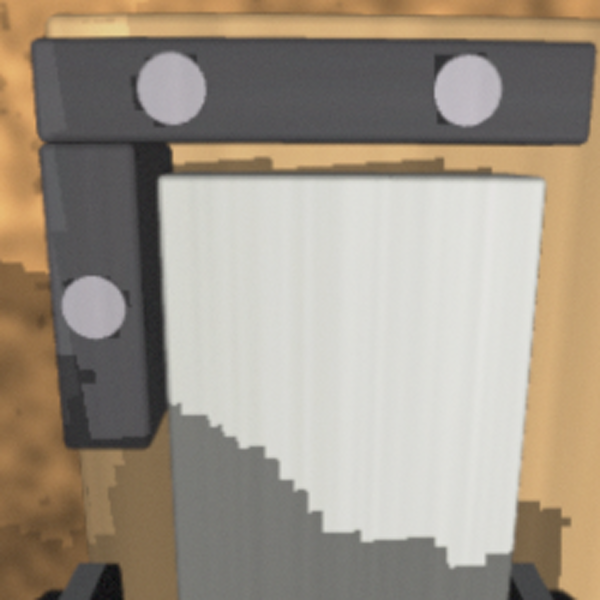

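```bash
python3 - <<'E'
from h import *
q=quat(J[2]+np.pi/2)
rel(0,5.5,0,.05)
rel(0,0,45,.15)
bot.set_gripper(0)
a=jig(J,J[2],196,27,45);bot.move_linear(a,speed=.2)
a[2]=.015;r=bot.move_linear(a,speed=.1,until_force=15);print(r,bot.read_position(),bot.read_clock())
rel(-15,0,0,.03,15); rel(-20,0,0,.02,15)
E
```

```text
rel False moved -0.3 5.3 -0.2 F [ 0.1  0.2 -0. ] t 11.9
rel False moved 0.3 -0.3 45.1 F [-0.2  0.3  0.1] t 12.35
False [0.63704949 0.0015708  0.014951  ] 14.2667
rel False moved -14.9 0.0 0.1 F [0.6 0.  0.4] t 14.93
rel True moved -8.3 -0.0 1.9 F [ 0.9 -0.6  0.6] t 15.67
```

```bash
python3 - <<'E'
from h import *
rel(-6,0,-1.5,.015,15)
rel(-4,0,0,.015,15)
p=np.array(bot.read_position());d=p[:2]-J[:2];c,s=np.cos(J[2]),np.sin(J[2]);print((c*d[0]+s*d[1])*1e3,(-s*d[0]+c*d[1])*1e3)
shot("w8")
E
```

```text
rel False moved -0.3 -0.0 0.2 F [11.1 -1.2 -0.3] t 16.19
rel False moved 0.0 0.0 1.1 F [ 8.4 -0.1 -2.6] t 16.51
172.13733569484876 26.96146021262176
```

View pics/w8.png

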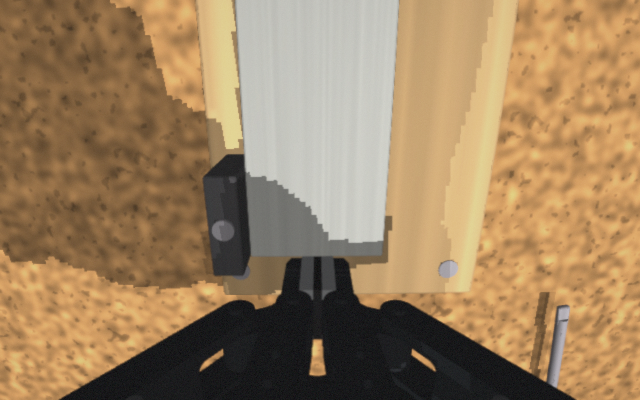

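```bash
python3 - <<'E'
from h import *
rel(6,0,0,.1);rel(0,0,60,.2)
bot.set_gripper(.8,40)
bot.move_pose(jig(J,J[2],100,28,110),quat(J[2]+np.pi/2))
T=pose();np.save("T9.npy",T);shot("w9");print(bot.read_clock())
im=cv2.imread("pics/w9.png");cv2.imwrite("pics/w9a.png",cv2.resize(im[20:300,180:440],None,fx=2.1,fy=2.1,interpolation=cv2.INTER_CUBIC))
E
```

```text
rel False moved 5.3 -0.0 -0.5 F [-0.2  0.5  0.3] t 16.81
rel False moved -0.4 0.0 60.3 F [ 0.3 -0.3 -1.1] t 17.26
18.4083
```

View pics/w9a.png

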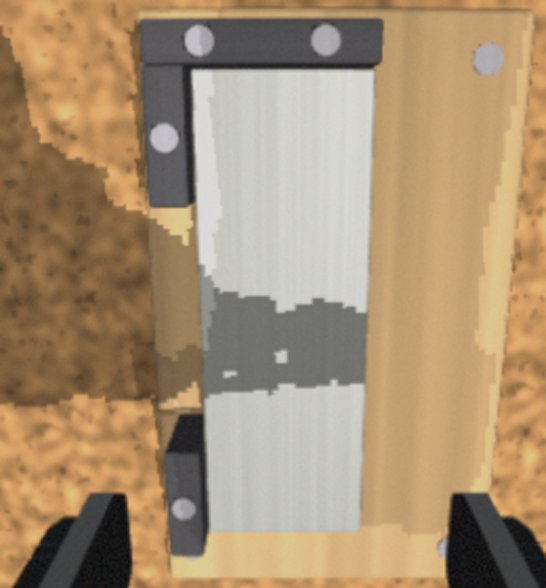

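```bash
python3 - <<'E'
from h import *
from scipy.optimize import least_squares
w=toworld("wrist",np.array([[193,68],[374,68],[360,530],[208,530]])/2.1+[180,20],.03,np.load("T9.npy"))
m=np.array([[0,0],[0,56],[160,56],[160,0]])/1e3
g=lambda p:(np.c_[p[0]+np.cos(p[2])*m[:,0]-np.sin(p[2])*m[:,1],p[1]+np.sin(p[2])*m[:,0]+np.cos(p[2])*m[:,1]]-w[:,:2]).ravel()
r=least_squares(g,J);print(J.round(4),r.x.round(4),(r.fun*1e3).round(1));np.save("jig2.npy",r.x)
p=np.load("thin.npy");q=quat(p[2]+np.pi/2)
bot.move_pose([p[0],p[1],.09],q); print(bot.read_clock())
print(bot.move_linear([p[0],p[1],-.001],speed=.08,until_force=12),bot.read_position(),bot.read_ft_force(),bot.read_clock())
shot("w10")
bot.set_gripper(.3,40);print(bot.read_gripper_width()*85,bot.read_position(),bot.read_ft_force(),bot.read_clock())
bot.move_linear([p[0],p[1],.09],speed=.12);print(bot.read_gripper_width()*85,bot.read_ft_force(),bot.read_clock())
shot("w11")
E
```

```text
[ 0.4398 -0.0075 -0.0916] [ 0.4402 -0.0077 -0.093 ] [-0.4 -0.6 -0.3  0.6  0.3 -0.2  0.4  0.2]
19.4333
False [ 0.47710405 -0.2410646  -0.00052016] [-1.18374727  0.02565074 -0.64685947] 20.7167
54.52017140433557 [ 4.77174031e-01 -2.41558480e-01  2.57398389e-05] [-0.1119974  -0.78110967  5.29373313] 21.05
54.38824126669963 [ 1.1817203   0.28517552 -2.32360087] 21.9583
```

View pics/w11.png

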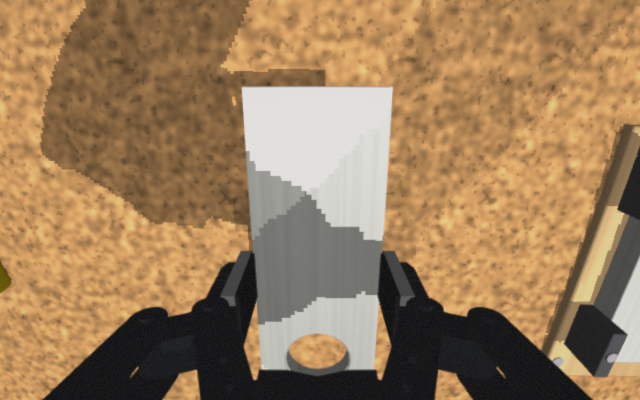

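```bash
python3 - <<'E'
from h import *
J[:]=np.load("jig2.npy");q=quat(J[2]+np.pi/2)
bot.move_pose(jig(J,J[2],84.5,32,85),q);print(bot.read_clock())
print(bot.move_linear(jig(J,J[2],84.5,32,27),speed=.1,until_force=12),bot.read_position(),bot.read_clock())
print(bot.move_linear(jig(J,J[2],84.5,32,17),speed=.02,until_force=4),bot.read_position(),bot.read_ft_force(),bot.read_clock())
shot("w12")
E
```

```text
23.0333
False [0.52762471 0.01593959 0.03724282] 23.7667
True [0.52779753 0.01631705 0.03007419] [-0.88708404  0.85429024  5.45541516] 24.1833
```

View pics/w12.png

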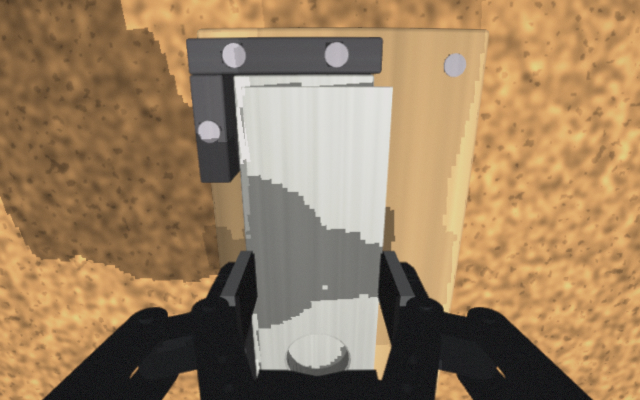

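```bash
python3 - <<'E'
from h import *
J[:]=np.load("jig2.npy")
bot.set_gripper(.8);print(bot.read_gripper_width(),np.round(bot.read_ft_force(),1),bot.read_clock())
rel(0,-15,0.3,.02,8)
rel(0,-4,0,.012,12)
rel(0,-3,0,.012,12)
shot("w13")
im=cv2.imread("pics/w13.png");cv2.imwrite("pics/w13a.png",cv2.resize(im[20:270,190:440],None,fx=2.4,fy=2.4,interpolation=cv2.INTER_CUBIC))
E
```

```text
0.8022721193776212 [ 0.  -0.2 -0.2] 24.525
rel True moved -0.4 -11.4 -0.1 F [0.6 0.5 1. ] t 25.17
rel True moved -0.3 0.1 -0.4 F [0.4 1.4 0.5] t 25.52
rel False moved -0.0 -0.2 -0.2 F [ 1.7  9.7 -0.7] t 25.93
```

View pics/w13a.png

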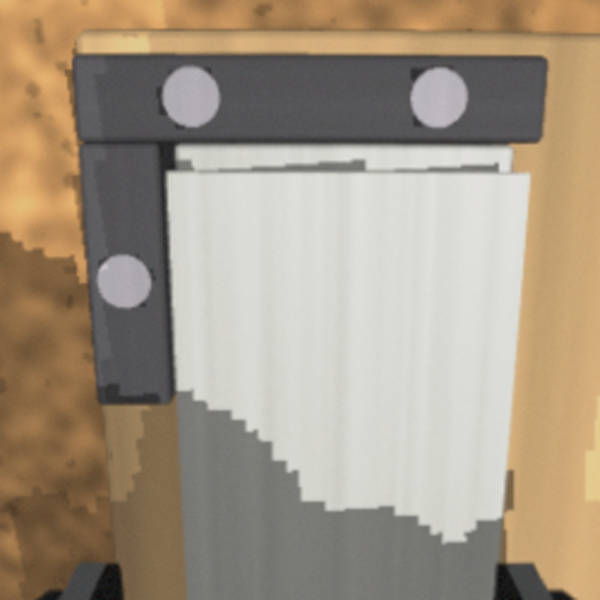

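```bash
python3 - <<'E'
from h import *
J[:]=np.load("jig2.npy")
rel(0,5.5,0,.05)
rel(0,0,40,.15)
bot.set_gripper(0)
a=jig(J,J[2],186,27,50);bot.move_linear(a,speed=.2)
a[2]=.0325;r=bot.move_linear(a,speed=.08,until_force=15);print(r,bot.read_position(),bot.read_clock())
rel(-25,0,0,.02,10); rel(-5,0,0,.015,15);rel(-4,0,0,.015,15)
p=np.array(bot.read_position());d=p[:2]-J[:2];c,s=np.cos(J[2]),np.sin(J[2]);print((c*d[0]+s*d[1])*1e3,(-s*d[0]+c*d[1])*1e3,p[2])
shot("w14")
E
```

```text
rel False moved -0.3 5.3 -0.2 F [-0.5 -0.1  0.5] t 26.3
rel False moved 0.5 -0.4 40.2 F [ 0.1  0.2 -0.4] t 26.72
False [0.62709632 0.00202389 0.03190923] 28.525
rel True moved -13.5 -0.0 1.3 F [1.2 1.3 1.3] t 29.42
rel False moved -0.2 -0.0 1.6 F [ 9.4 -0.1 -0.2] t 29.88
rel False moved 0.0 -0.0 1.3 F [ 9.  -0.4 -0.2] t 30.14
171.54451110412634 26.960717122015712 0.036092598433508996
```

View pics/w14.png

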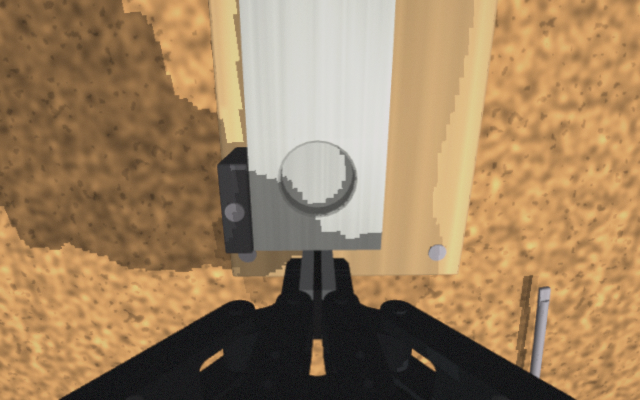

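```bash
python3 - <<'E'
from h import *
J[:]=np.load("jig2.npy")
rel(6,0,0,.1);rel(0,0,60,.2)
bot.set_gripper(.8,40)
bot.move_pose(jig(J,J[2],95,10,100),quat(J[2]+np.pi/2))
T=pose();np.save("T15.npy",T);shot("w15");print(bot.read_clock())
im=cv2.imread("pics/w15.png");cv2.imwrite("pics/w15a.png",cv2.resize(im[20:320,180:460],None,fx=2,fy=2,interpolation=cv2.INTER_CUBIC))
cv2.imwrite("pics/side15.png",cv2.resize(bot.camera("side")[180:250,270:390,::-1],None,fx=6,fy=6,interpolation=cv2.INTER_CUBIC))
E
```

```text
rel False moved 5.5 -0.0 -0.4 F [-0.  -0.7 -0.3] t 30.44
rel False moved -0.4 0.0 60.3 F [ 0.1 -0.4 -0.8] t 30.89
32.0333
```

View pics/w15a.png

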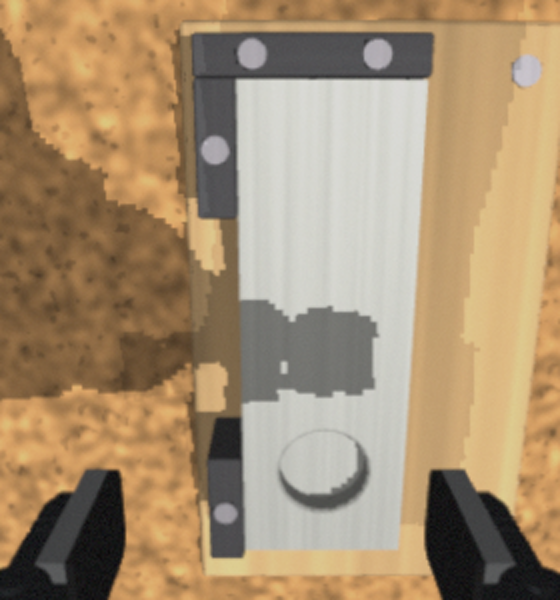

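View pics/side15.png

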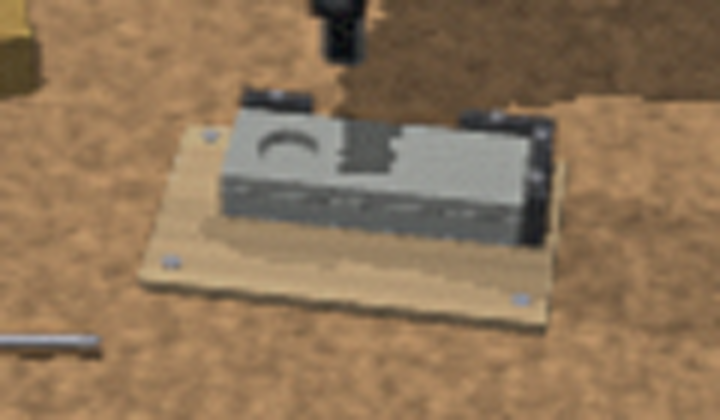

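```bash
python3 - <<'E'
from h import *
J[:]=np.load("jig2.npy");q=quat(J[2]+np.pi/2)
bot.set_gripper(.85)
bot.move_pose(jig(J,J[2],80,28,70),q)
print(bot.move_linear(jig(J,J[2],80,28,7),speed=.08,until_force=10),bot.read_position(),bot.read_clock())
rel(0,-12,0,.02,10);rel(0,-4,0,.012,14);rel(0,-3,0,.012,14)
rel(0,6.5,0,.05);rel(0,0,75,.15)
bot.move_pose(jig(J,J[2],95,10,100),q)
shot("w16");print(bot.read_clock())
im=cv2.imread("pics/w16.png");cv2.imwrite("pics/w16a.png",cv2.resize(im[20:320,180:460],None,fx=2,fy=2,interpolation=cv2.INTER_CUBIC))
E
```

```text
False [0.52286171 0.01267917 0.01736156] 33.525
rel True moved -0.2 -9.4 -0.3 F [0.  1.3 0.4] t 34.14
rel True moved -0.3 0.2 -0.4 F [0.6 0.6 0.9] t 34.52
rel False moved 0.0 -0.1 -0.2 F [ 2.3 10.4 -0.4] t 34.92
rel False moved -0.2 6.4 -0.1 F [ 1.4 -0.3 -0.3] t 35.27
rel False moved -0.4 -0.2 74.6 F [-1.  -0.7  0.2] t 35.92
36.2167
```

View pics/w16a.png

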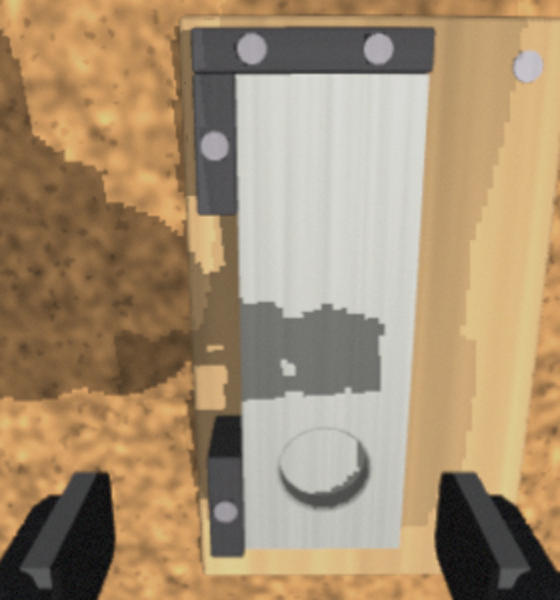

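Both plates sit flush against both fences, with no visible gap on the long-fence edge (columns 236–243) or the end-fence edge (row 73). I'll hand the job in.

```bash
python3 - <<'E'
from h import *
rel(0,0,60,.2)
print(bot.read_gripper_width(),np.round(bot.read_ft_force(),1),bot.read_clock())
cv2.imwrite("pics/top16.png",bot.camera("top")[110:270,150:500,::-1])
bot.close_job()
E
```

```text
rel False moved -0.6 0.4 59.6 F [-1.   0.1 -0.5] t 36.66
0.8512251230458346 [-1.   0.1 -0.5] 36.6583
the job is handed in; nothing more can be done
```

View pics/top16.png

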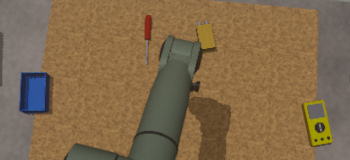

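The thick plate is flat in the corner jig against both fences, and the thin plate is on top of it, squared against the same two. I handed the job in at about 37 s of the 58 s, with the arm clear of everything.

- **How they were placed:** Each plate was lowered at 20 mm/s until the tool felt contact at the expected height. It was then released and pushed against the long fence and the end fence. At the end I pushed both plates together against the long fence once more.
- **Seating checks:** Every final push met about 8–11 N with no further movement. The last wrist picture shows no visible gap at either fence. The thick plate's outline matched my fitted jig corner to about 0.5 mm, which is near the limit of what the pictures can resolve.
- **What was odd:** Several pushes stopped early on the force trigger at first contact, so I repeated them. My estimates of the jig's angle from its fences and from its base differed by up to about 0.02 rad; pushing against the fences made up for that.
- **Bystanders:** The filter, meter, driver and bin look undisturbed in the last top picture, where the arm hides the jig. I did not re-measure their positions.

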